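# Open the filter compartment of the bench vacuum pump

### The job

The intake filter of the vacuum pump on the bench has to be inspected. With the fingertips press the black snap tab beside the filter lid all the way down until the lid springs loose, then push the lid along its rails until the whole of it is off the rails and clear of the filter well, lying flat on top of the pump's casing. Only press and push: do not lift or carry the lid or push it over the casing's edge, and leave the other things where they stand.

Things in the scene. Friction and masses are not known exactly. Their poses are not given: they have to be found in the camera images.
- pump: Vacuum pump: fixed light grey steel casing, 170 mm (its x) by 230 mm (its y), flat top 95 mm above the bench. Origin: centre of the underside, on the bench, z up. In its frame the lid's centre line is x = -20 mm and the lid slides only towards +y. Along x = +28 to +85 mm stand a round gauge (27 mm high, y -75), a loose adapter and a screwed terminal cover (11 mm high, y +70; not the lid).
- rail_end (a point): Where rails and filter well end, on the casing's top: (-20, 0, 95) mm in the pump's frame. Two aluminium rails run from y = -72 to 0, inner walls 46 mm either side, 8 mm high, with 5 mm lips 5.5 mm above the top that hold the lid down. The open well under the lid reaches from y = -50 to 0, 35 mm either side, 17 mm deep. Beyond, to y = +115, the top is bare and level with the rails' floor.
- lid: Filter lid: loose dark grey plastic plate, 90 mm (its x) by 76 mm (its y), 4 mm thick, 0.06 to 0.11 kg. Origin: centre of its underside; axes parallel to the pump's when seated, then at (-20, -32, 95) mm in the pump's frame. An upright finger ridge crosses it: 52 mm wide in x, 8 mm thick, top 17 mm above the underside. A 20 by 7 mm window at its -y edge takes the tab's catch, which blocks it.
- lid_ridge (a point): Middle of the ridge's -y face, the one to push on: 8 mm towards +y from the lid's origin, 10.5 mm above its underside. When the tab is pressed two spring plungers behind the lid (guides 7 mm high, 30 mm either side of the tab) throw it about 14 mm towards +y in some 0.3 s. From there 63 mm of pushing (1 to 8 N) takes it off rails and well; some 130 mm would tip it over the casing's edge.
- lid_corner_a (a point): Underside corner of the lid at its trailing (-y) edge, x = -45, y = -38 mm in the lid's frame.
- lid_corner_b (a point): The other trailing underside corner of the lid, x = +45, y = -38 mm in the lid's frame.
- tab_top (a point): Centre of the top of the snap tab, a black ribbed pad 30 mm (pump x) by 26 mm (pump y) beside the lid's -y edge, at (-20, -91) mm in the pump's frame, 8 mm from the lid. The top stands 14 mm above the casing at rest, 7 mm when fully pressed. Let go, it rises again behind the released lid.
- tab (a joint): Travel of the snap tab, straight down: 0 at rest, 0.007 m fully pressed against its stop. Sprung: 2.5 N at first, 6 N at the stop, plus up to 3 N of rubbing. The lid comes free past about 0.004 m.
- adapter: Bystander: small loose steel pyramid adapter, 38 mm across, 26 mm high, standing on the pump's casing between the gauge and the terminal cover. Origin: centre of its underside.
- tape_roll: Bystander: roll of masking tape, 90 mm across, 24 mm high, lying near the pump's far side.
- tube_clamp: Bystander: aluminium tube clamp ring, 42 mm across, 36 mm high, near the pump's robot side.
- foot: Bystander: tan artificial foot, about 230 mm long and 130 mm high, left of the pump.
- mug: Bystander: white mug, 95 mm high, left of the pump.
- screwdriver: Bystander: screwdriver lying right of the pump.
- dish: Bystander: shallow steel dish, 100 mm across, right of the pump.
- bottle: Bystander: white plastic bottle, 150 mm high, right of the pump.

How it is judged (in metres and radians):
On the way:
1. the snap tab is pressed in and the lid has sprung loose from its catch (value of joint tab above 0.0035 m and y of lid in the frame of pump between -0.027 and -0.002 m).
At the end, for the whole second after the job is handed in: The lid lies still and flat (within 0.06 rad, 4 mm in height) on the bare top of the pump's casing, with both its trailing corners more than 1 mm beyond the ends of the rails and the edge of the filter well, and has not gone over the casing's edge (y of each of lid_corner_a, lid_corner_b in the frame of pump above 0.001 m and y of lid in the frame of pump below 0.115 m and x of lid in the frame of pump between -0.085 and 0.05 m and z of lid in the frame of pump between 0.091 and 0.099 m and angle between lid's own z axis and vertical below 0.06 rad and linear speed of lid below 0.01 m/s); the robot touches nothing.
It fails at once if the lid is lifted: its underside more than 12 mm above the casing's top (z of lid in the frame of pump above 0.107 m).
It fails at once if a bystander is moved more than 20 mm (distance of any of adapter, tape_roll, tube_clamp, foot, mug, screwdriver, dish, bottle from where it was at the start of the episode above 0.02 m).
It also fails if it takes over 32 s, if anything falls off the work surface, if the arm or the gripper's body presses on something with over 40 N, if the wrist force passes 120 N, or if a joint passes its speed limit or range.

### The arm

A 7-joint arm with a two-finger parallel gripper is mounted at the origin on the work surface. World frame = base frame: x ahead of the robot, y to its left, z up, the work surface at z = 0. Lengths are in m, angles in degrees, forces in N, time in s.
With the tool pointing down it reaches from about 0.35 to 0.9 m from the base axis. Payload 7.2 kg.
Tool frame: the origin (TCP) lies at the very end of the fingers, on their centre line; the grasp point (between the pads) lies 19 mm behind it (arm.grip_depth is the z of the grasp point in the tool frame, in m); z points along the fingers, y is the line along which they close (so a half turn about z gives the same grasp; the last joint's range is limited). The gripper opens to 88 mm and grips with 3 to 60 N. Pads are 20 mm wide; open, the fingers measure 115 mm over their backs; the gripper's body (75 mm by 178 mm) begins 61 mm behind the grasp point.
Start: joints at [-78.736, 23.554, -0.728, 91.456, 0.321, 64.991, -4.71], TCP at [0.164, 0.603, 0.223] pointing down, gripper open.
Joint ranges: [-169.25, 169.25], [-16.82, 113.86], [-84.01, 82.57], [7.8, 145.47], [-59.2, 239.2], [7.22, 106.19], [-163.78, 163.78]. Speed limits (degrees/s): [136.94, 136.94, 172.46, 172.46, 180, 180, 180].

### API

Orientations are given as a 3x3 rotation matrix whose columns are the frame's x, y, z axes.
In Python, from cell import arm gives the robot as it stands.
- The arm moves only by the tool shift_gripper, called after "Request:" by a JSON object that holds its "name" and its "arguments". Schema: {"type":"object","properties":{"plan":{"type":"array","items":{"type":"array","prefixItems":[{"type":"array","items":{"type":"number"},"minItems":3,"maxItems":3},{"type":"array","items":{"type":"number"},"minItems":3,"maxItems":3},{"type":"number"}],"minItems":3,"maxItems":3},"minItems":1,"maxItems":10},"only":{"type":"string"},"quiet":{"type":"boolean"},"lines":{"type":"string"}},"required":["plan"],"additionalProperties":false}. plan is a list of rows, 1 to 10 of them, each written [[rx, ry, rz], [dx, dy, dz], opening]: a rotation vector rx, ry, rz in units of 2 degrees, then dx, dy, dz in shares of the most that a row can go, 1 being 62.5 mm, then the finger opening in m; each row shifts and turns the commanded pose from where the row before left it, along the tool's axes as they then stand; what a row does not reach is not made up. A row lasts 1/8 s, in which the tool goes at most 0.0625 m and 10.7 degrees, less where a joint would pass 70% of its speed; a pose out of reach is approached as far as the arm can. The fingers move at their own pace and stop on an object; the grip force is fixed at half the most. Time passes only in rows, so rows that do not move let the fingers close. The tool returns the time, the measured TCP pose, the force, the opening and the grip force at its end. only (a regular expression) keeps the lines of the reply that match it, lines (a string "A,B") keeps lines A to B, and quiet returns only ok. Input that does not fit is refused with a message, and nothing moves.
- arm.get_state(): the state, without advancing time (a new reading comes with each control period).
- arm.capture(name): name is "scene" or "top" or "wrist"; returns a dict with "frame" (420x560x3 uint8, red, green, blue), "fovy" (degrees; the focal length in pixels is half the picture's height over the tangent of half this angle, whatever the lens; pixels are square), "cx", "cy" (the principal point, pixels), "R" (3x3) and "t" (3): a world point X has camera coordinates R X + t. Camera axes: x right, y down, z forward; pixel columns grow to the right and rows downward; lengths in m; the calibration is good to about 2 mm. A picture is of the moment at which its call begins. There is no depth.
- arm.hand_in(): hands the job in; it is judged then, once.
The state is a dict: "t": time; "joint_positions": joint angles; "dq": joint speeds; "tau": joint torques, N m; "ee_pos": TCP position; "orientation": TCP orientation; "wrist_force": force on the tool from outside, world axes, zero at the start; "ft_torque": the same for the moment, N m; "gripper_width": finger opening in m; "grip_force": force on a finger pad.
Only numpy, scipy, OpenCV 4.12 (cv2) and the standard library are available. Lean on these libraries where they do the work, as an engineer would, in place of code of your own. Each camera call takes 0.05 s, during which the arm holds its last target. There are 200 camera calls.

## Working session

There is one attempt and no reset: what is moved stays moved. The work goes in short steps, Python scripts to look and compute and a tool call to move; the robot and the scene stay as the last step left them, time stands still between calls to the robot, and variables do not carry over. Pictures are saved under pics/ and viewed, at most 10 in all, crops included, and the job is handed in when it is done.

```bash
ls; mkdir -p pics; python3 - <<'E'
from cell import arm
import cv2,numpy as np
for n in("scene","top"):
    c=arm.capture(n); cv2.imwrite(f"pics/{n}0.png",c["frame"][:,:,::-1]); print(n,c["fovy"],c["cx"],c["cy"],c["R"],c["t"])
s=arm.get_state();print(s["t"],s["ee_pos"],s["orientation"],s["gripper_width"])
E
```

```text
cell.py
pics
scene 48.02365809263825 283.42805736091367 198.53764135924973 [[ 0.71894357  0.69480238  0.01923   ]
 [ 0.41393342 -0.40576255 -0.81487169]
 [-0.55837198  0.5938067  -0.5793223 ]] [-0.38772328 -0.15346543  1.78511081]
top 57.75333423318671 280.0679703798954 211.01565163297374 [[-0.01548993 -0.99972039  0.01786626]
 [-0.99798872  0.01435966 -0.06174392]
 [ 0.0614701  -0.01878674 -0.9979321 ]] [-0.03182185  0.54615195  1.05989169]
0.1 [0.16350459 0.60279362 0.22191177] [[-9.65147931e-01  2.61704806e-01 -2.56212934e-04]
 [ 2.61704908e-01  9.65146974e-01 -1.36341443e-03]
 [-1.09528971e-04 -1.38294880e-03 -9.99999038e-01]] 0.08768655858314092
```

View pics/scene0.png

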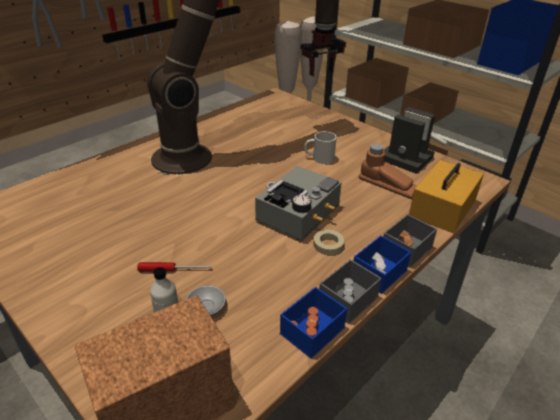

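View pics/top0.png

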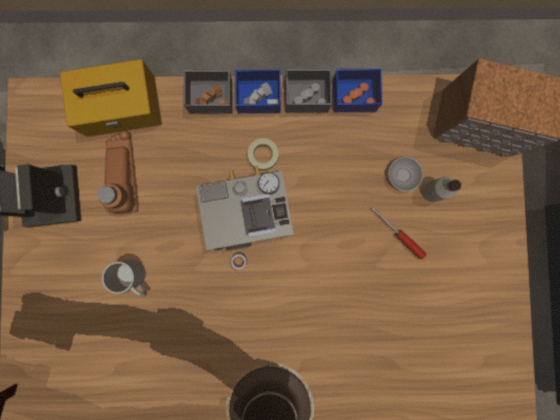

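The top view shows the pump at about (245,210): tab at (281,212), lid at (259,215), gauge (268,184), cover (213,190). So pump +y is image-left, roughly world +y. I'll crop both views for precise points.

```bash
python3 - <<'E'
import cv2,numpy as np
a=cv2.imread("pics/top0.png")[160:270,185:305]; b=cv2.imread("pics/scene0.png")[160:240,245:350]
a=cv2.resize(a,None,fx=5,fy=5,interpolation=cv2.INTER_CUBIC);b=cv2.resize(b,None,fx=5,fy=5,interpolation=cv2.INTER_CUBIC)
cv2.imwrite("pics/ta.png",cv2.convertScaleAbs(a,alpha=1.5));cv2.imwrite("pics/sb.png",cv2.convertScaleAbs(b,alpha=1.5))
E
```

```text
(no output)
```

View pics/ta.png

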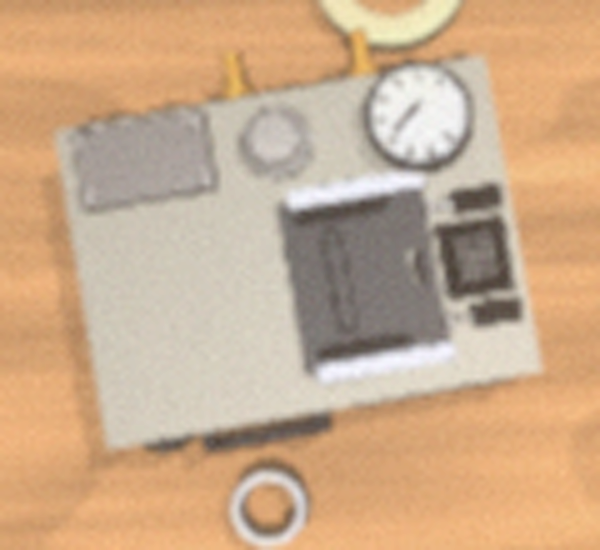

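View pics/sb.png

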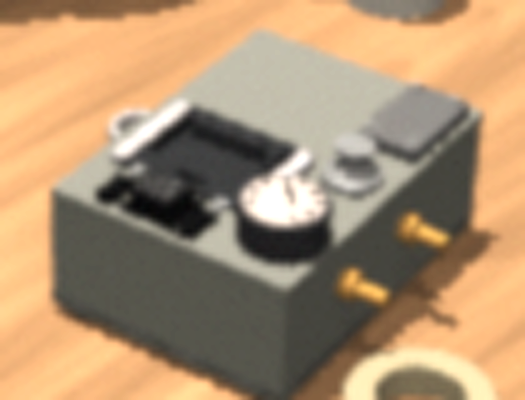

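The crops show the casing's four top corners in both views: top crop (58,130),(487,57),(542,372),(108,448); scene crop (480,115),(290,290),(55,188),(262,30). I'll fit the pump's pose, including height, from both together.

```bash
cat >h.py <<'E'
from cell import arm
import numpy as np
def proj(c,X):
    f=210/np.tan(np.radians(c["fovy"])/2); p=np.asarray(X)@np.asarray(c["R"]).T+c["t"]
    return f*p[:,:2]/p[:,2:]+[c["cx"],c["cy"]]
def P(q,X):
    c,s=np.cos(q[2]),np.sin(q[2]); return np.asarray(X)@np.array([[c,s,0],[-s,c,0],[0,0,1]])+[q[0],q[1],0]
E
python3 - <<'E'
from h import *
from scipy.optimize import least_squares
T=arm.capture("top");S=arm.capture("scene")
tp=(np.array([(58,130),(487,57),(542,372),(108,448)])+.5)/5-.5+[185,160]
sp=(np.array([(480,115),(290,290),(55,188),(262,30)])+.5)/5-.5+[245,160]
def X(q):return P(q,[(.085,.115,q[3]),(.085,-.115,q[3]),(-.085,-.115,q[3]),(-.085,.115,q[3])])
def res(q,w=(1,1)):return np.r_[w[0]*(proj(T,X(q))-tp).ravel(),w[1]*(proj(S,X(q))-sp).ravel()]
for w in((1,1),(1,.01),(.01,1)):
    r=least_squares(lambda q:res(q,w),[.5,.05,0,.1]);print(w,r.x,np.degrees(r.x[2]),np.abs(res(r.x)).round(1))
r=least_squares(res,[.5,.05,0,.1]);q=r.x
# separate checks of tab and ridge in the top view
print(P(q,[(-.02,-.091,.109),(-.02,-.028,.1),(-.02,0,.095)]))
print((proj(T,P(q,[(-.02,-.091,.109),(-.02,-.024,.112),(.04,-.075,.122)]))-[185,160]+.5)*5-.5)
E
```

```text
(1, 1) [0.54688338 0.05646341 0.15976038 0.09467292] 9.153595256797281 [1.1 0.6 0.7 0.9 0.3 0.4 0.6 0.2 0.1 0.3 1.4 0.5 1.7 0.4 0.8 0. ]
(1, 0.01) [0.5458266  0.05517079 0.15616462 0.0890201 ] 8.947573731251826 [0.1 0.1 0.1 0.  0.  0.1 0.2 0.  0.5 1.3 2.3 2.1 2.3 1.9 1.2 1.5]
(0.01, 1) [0.53519549 0.07440932 0.16317107 0.0808417 ] 9.349013711123014 [6.9 4.7 7.5 4.3 7.2 3.9 6.3 4.3 0.3 0.4 0.3 0.1 0.1 0.2 0.1 0.3]
[[ 0.5416145  -0.03655938  0.109     ]
 [ 0.53159236  0.02563834  0.1       ]
 [ 0.52713807  0.05328177  0.095     ]]
[[474.02556787 253.93128145]
 [345.98940347 276.06158679]
 [423.26701771 142.57908416]]
```

The rows are not in the units I measure in: shifts go in shares of 62.5 mm and turns go in units of 2 degrees. I convert before sending: -0.041 m is -0.656, -0.04 m is -0.64.

Request:
{"name": "shift_gripper", "arguments": {"plan": [[[0,0,0],[-0.656,-0.64,0],0],[[0,0,0],[-0.656,-0.64,0],0],[[0,0,0],[-0.656,-0.64,0],0],[[0,0,0],[-0.656,-0.64,0],0],[[0,0,0],[-0.656,-0.64,0],0],[[0,0,0],[-0.656,-0.64,0],0],[[0,0,0],[-0.656,-0.64,0],0],[[0,0,0],[-0.656,-0.64,0],0],[[0,0,0],[-0.656,-0.64,0],0],[[0,0,0],[-0.656,-0.64,0],0]]}}

```text
t: 1.45
ee_pos: [0.4553, 0.1082, 0.2229]
orientation: [[-0.965, 0.261, 0.001], [0.261, 0.965, 0.001], [-0.0, 0.001, -1.0]]
wrist_force: [-0.1, 0.8, -0.5]
gripper_width: 0.0004
grip_force: 0.0
```

Request:
{"name": "shift_gripper", "arguments": {"plan": [[[0,0,0],[-0.656,-0.64,0],0],[[0,0,0],[-0.656,-0.64,0],0],[[0,0,0],[-0.656,-0.64,0],0],[[0,0,4.7],[0,0,0],0],[[0,0,4.7],[0,0,0],0],[[0,0,4.7],[0,0,0],0],[[0,0,4.7],[0,0,0],0],[[0,0,4.7],[0,0,0],0],[[0,0,4.7],[0,0,0],0],[[0,0,4.7],[0,0,0],0]]}}

```text
t: 2.7
ee_pos: [0.5418, -0.0381, 0.2225]
orientation: [[-0.152, 0.988, -0.0], [0.988, 0.152, 0.0], [0.0, -0.0, -1.0]]
wrist_force: [0.2, 0.4, -0.2]
gripper_width: 0.0006
grip_force: 0.0
```

```bash
python3 - <<'E'
from h import *
import cv2
s=arm.get_state();print(s["t"],s["ee_pos"],s["orientation"],s["joint_positions"],s["gripper_width"])
c=arm.capture("wrist");cv2.imwrite("pics/w1.png",c["frame"][:,:,::-1]);np.save("w1.npy",c,allow_pickle=True)
q=[.5469,.0565,.1598]
print(proj(c,P(q,[(-.02,-.091,.109),(-.02,-.028,.112),(-.02,0,.095),(-.085,-.115,.095),(.085,-.115,.095),(.085,.115,.095),(-.085,.115,.095)])))
E
```

```text
2.7 [ 0.54180217 -0.03807751  0.22254765] [[-1.51674068e-01  9.88430544e-01 -1.93923593e-04]
 [ 9.88430558e-01  1.51674084e-01  7.04278471e-05]
 [ 9.90262185e-05 -1.80997927e-04 -9.99999979e-01]] [-32.07464095  17.76324401  39.12791195 104.87568369 -12.62540213
  61.76834094  20.46496627] 0.0005803718267238366
[[280.24528224 207.6645577 ]
 [279.5197631  132.41022047]
 [279.35483325  97.08420445]
 [210.08008832 229.65935522]
 [394.51945928 228.35057441]
 [420.60431916 -69.57053237]
 [189.55979818 -67.60788565]]
```

View pics/w1.png

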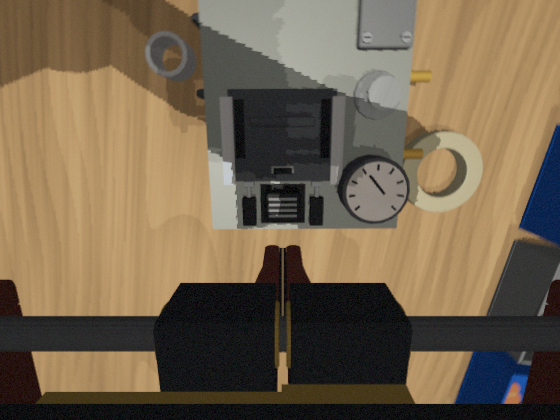

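The wrist view agrees with the fit to about 2 mm: tab centre is at (283,206), predicted (280,208), and the casing edge at row 229 is parallel to the tool. I'll shift slightly, go down and press.

Converted, 0.002 m is 0.032, 0.001 m is 0.016.

Request:
{"name": "shift_gripper", "arguments": {"plan": [[[0,0,0],[0.016,0.032,0.48],0],[[0,0,0],[0,0,0.64],0],[[0,0,0],[0,0,0.48],0],[[0,0,0],[0,0,0.128],0],[[0,0,0],[0,0,0],0]]}}

```text
t: 3.38
ee_pos: [0.5438, -0.037, 0.1148]
orientation: [[-0.158, 0.987, -0.0], [0.987, 0.158, -0.0], [-0.0, -0.0, -1.0]]
wrist_force: [-0.7, 0.5, -0.2]
gripper_width: 0.0005
grip_force: 0.0
```

Request:
{"name": "shift_gripper", "arguments": {"plan": [[[0,0,0],[0,0,0.048],0],[[0,0,0],[0,0,0.032],0],[[0,0,0],[0,0,0.032],0],[[0,0,0],[0,0,0.032],0],[[0,0,0],[0,0,0],0]]}}

```text
t: 4.0
ee_pos: [0.5442, -0.0368, 0.1058]
orientation: [[-0.157, 0.988, 0.001], [0.988, 0.157, 0.0], [-0.0, 0.001, -1.0]]
wrist_force: [0.3, 0.2, 4.1]
gripper_width: 0.0006
grip_force: 1.7
```

Contact at about 3 mm of travel; continue to the stop.

Request:
{"name": "shift_gripper", "arguments": {"plan": [[[0,0,0],[0,0,0.032],0],[[0,0,0],[0,0,0.032],0],[[0,0,0],[0,0,0.016],0],[[0,0,0],[0,0,0],0],[[0,0,0],[0,0,0],0],[[0,0,0],[0,0,0],0]]}}

```text
t: 4.75
ee_pos: [0.5443, -0.0368, 0.1022]
orientation: [[-0.157, 0.988, 0.001], [0.988, 0.157, 0.001], [0.001, 0.002, -1.0]]
wrist_force: [-4.9, 1.3, 20.6]
gripper_width: 0.0004
grip_force: 10.4
```

```bash
python3 - <<'E'
from h import *
import cv2
c=arm.capture("wrist");cv2.imwrite("pics/w2.png",c["frame"][:,:,::-1])
E
```

```text
(no output)
```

View pics/w2.png

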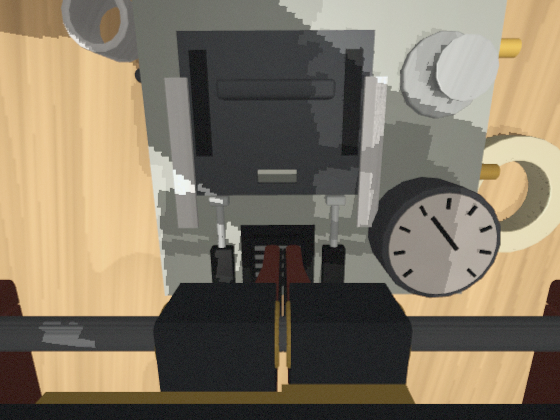

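The tab is on its stop (20 N) and the lid has sprung: trailing edge at row 195, ridge face at about row 98, leading edge past the rail ends. The fingers sit about 2 mm towards +x. Next, compute the lid's y.

```bash
python3 - <<'E'
from h import *
c=arm.capture("wrist");q=[.5469,.0565,.1535]
for y in(-.022,-.018,-.014): print(y,proj(c,P(q,[(-.046,y+.008,.112),(.006,y+.008,.112),(-.065,y-.038,.099),(.025,y-.038,.099),(-.065,y+.038,.099)])).round(0).tolist())
print(proj(c,P(q,[(-.02,-.091,.102),(-.066,0,.103)])))
s=arm.get_state();d=s["ee_pos"][:2]-np.array(q[:2]);a=q[2];print("tcp in pump",d@[np.cos(a),np.sin(a)],d@[-np.sin(a),np.cos(a)])
E
```

```text
-0.022 [[212.0, 108.0], [331.0, 108.0], [185.0, 203.0], [361.0, 204.0], [173.0, 39.0]]
-0.018 [[212.0, 98.0], [332.0, 99.0], [185.0, 195.0], [361.0, 196.0], [172.0, 29.0]]
-0.014 [[211.0, 88.0], [332.0, 89.0], [184.0, 188.0], [362.0, 188.0], [171.0, 19.0]]
[[272.97085228 261.71776653]
 [170.63948563  76.20176686]]
tcp in pump -0.016870249282535 -0.09180313280453659
```

Request:
{"name": "shift_gripper", "arguments": {"plan": [[[0,0,0],[0,0,-0.16],0],[[0,0,0],[0,0,-0.24],0],[[0,0,0],[0,-0.032,0],0]]}}

```text
t: 5.22
ee_pos: [0.5421, -0.0373, 0.1264]
orientation: [[-0.157, 0.988, 0.001], [0.988, 0.157, 0.0], [-0.0, 0.001, -1.0]]
wrist_force: [0.1, 1.2, 0.3]
gripper_width: 0.0003
grip_force: 0.0
```

Request:
{"name": "shift_gripper", "arguments": {"plan": [[[0,0,0],[0.32,0,0],0],[[0,0,0],[0.32,0,0],0],[[0,0,0],[0.352,0,0],0],[[0,0,0],[0,0,0.192],0],[[0,0,0],[0,0,0.16],0],[[0,0,0],[0,0,0],0]]}}

```text
t: 5.98
ee_pos: [0.5312, 0.0228, 0.1024]
orientation: [[-0.155, 0.988, -0.002], [0.988, 0.155, -0.001], [-0.001, -0.002, -1.0]]
wrist_force: [-0.7, 0.9, -0.0]
gripper_width: 0.0003
grip_force: 0.0
```

Request:
{"name": "shift_gripper", "arguments": {"plan": [[[0,0,0],[0.08,0,0],0],[[0,0,0],[0.064,0,0],0],[[0,0,0],[0.064,0,0],0],[[0,0,0],[0.08,0,0],0],[[0,0,0],[0.08,0,0],0],[[0,0,0],[0.08,0,0],0]]}}

```text
t: 6.72
ee_pos: [0.5276, 0.0521, 0.1037]
orientation: [[-0.157, 0.988, 0.0], [0.988, 0.157, 0.0], [0.0, 0.0, -1.0]]
wrist_force: [0.4, -0.6, 0.6]
gripper_width: 0.0006
grip_force: 0.3
```

Request:
{"name": "shift_gripper", "arguments": {"plan": [[[0,0,0],[0.08,0,0],0],[[0,0,0],[0.08,0,0],0],[[0,0,0],[0.08,0,0],0],[[0,0,0],[0.08,0,0],0],[[0,0,0],[0.08,0,0],0],[[0,0,0],[0.08,0,0],0],[[0,0,0],[0.08,0,0],0],[[0,0,0],[0.08,0,0],0],[[0,0,0],[0.064,0,0],0],[[0,0,0],[0,0,0],0]]}}

```text
t: 7.98
ee_pos: [0.5206, 0.0957, 0.1036]
orientation: [[-0.158, 0.988, -0.0], [0.988, 0.158, 0.0], [0.0, -0.0, -1.0]]
wrist_force: [-1.0, 0.3, 0.7]
gripper_width: 0.0005
grip_force: 0.0
```

```bash
python3 - <<'E'
from h import *
import cv2
c=arm.capture("wrist");t=arm.capture("top")
a=cv2.resize(t["frame"][160:270,185:305],(458,420),interpolation=cv2.INTER_CUBIC)
w=cv2.resize(c["frame"],(340,255));w=np.vstack([w,np.zeros((165,340,3),np.uint8)])
cv2.imwrite("pics/w3.png",np.hstack([w,a])[:,:,::-1])
q=[.5469,.0565,.1535];s=arm.get_state();d=s["ee_pos"][:2]-np.array(q[:2]);a=q[2];print("tcp in pump",d@[np.cos(a),np.sin(a)],d@[-np.sin(a),np.cos(a)])
for y in(.042,.046,.05): print(y,(proj(c,P(q,[(-.065,y-.038,.099),(.025,y-.038,.099),(-.07,0,.103)]))*340/560).round(0).tolist())
E
```

```text
tcp in pump -0.020005472632791385 0.042311179572547215
0.042 [[122.0, 196.0], [217.0, 196.0], [116.0, 202.0]]
0.046 [[121.0, 192.0], [217.0, 192.0], [116.0, 202.0]]
0.05 [[121.0, 188.0], [217.0, 188.0], [116.0, 202.0]]
```

View pics/w3.png

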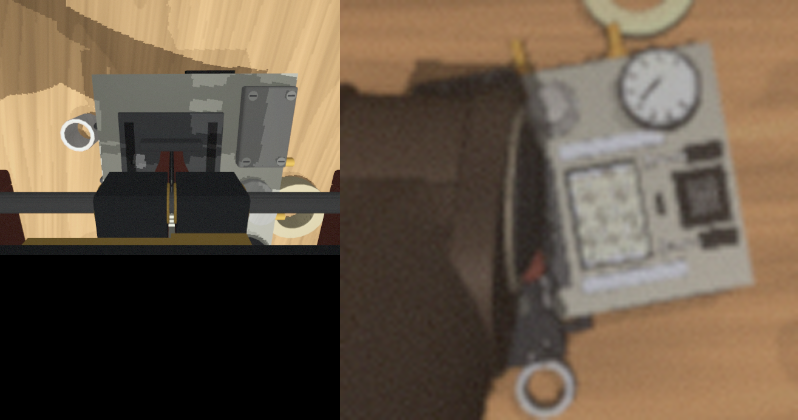

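The well is exposed, but the arm hides the lid's trailing edge; back off, raise and look.

Request:
{"name": "shift_gripper", "arguments": {"plan": [[[0,0,0],[-0.096,0,0],0],[[0,0,0],[-0.064,0,-0.16],0],[[0,0,0],[-0.48,0,-0.48],0],[[0,0,0],[-0.8,0,-0.48],0],[[0,0,0],[-0.8,0,-0.32],0],[[0,0,0],[-0.32,0,0],0],[[0,0,0],[0,0,0],0]]}}

```text
t: 8.95
ee_pos: [0.5459, -0.0651, 0.1945]
orientation: [[-0.153, 0.988, 0.001], [0.988, 0.153, -0.0], [-0.0, 0.001, -1.0]]
wrist_force: [-0.2, 1.4, -0.5]
gripper_width: 0.0005
grip_force: 0.0
```

```bash
python3 - <<'E'
from h import *
import cv2
c=arm.capture("wrist");cv2.imwrite("pics/w4.png",c["frame"][:,:,::-1])
q=[.5469,.0565,.1535]
for y in(.038,.042,.046): print(y,proj(c,P(q,[(-.065,y-.038,.099),(.025,y-.038,.099),(-.065,y+.038,.099),(.025,y+.038,.099)])).round(0).tolist())
print(proj(c,P(q,[(-.07,0,.103),(.03,0,.103),(-.085,.115,.095),(.085,.115,.095)])).round(0).tolist())
E
```

```text
0.038 [[216.0, 53.0], [342.0, 53.0], [210.0, -75.0], [348.0, -75.0]]
0.042 [[216.0, 47.0], [342.0, 47.0], [209.0, -83.0], [348.0, -82.0]]
0.046 [[215.0, 40.0], [343.0, 40.0], [209.0, -90.0], [349.0, -90.0]]
[[208.0, 51.0], [350.0, 52.0], [176.0, -146.0], [445.0, -145.0]]
```

View pics/w4.png

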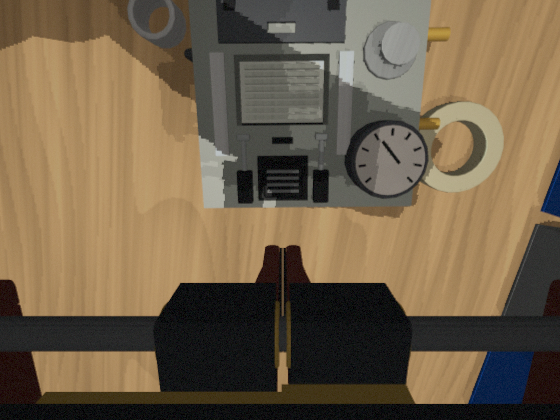

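The lid is straight and flat, with its trailing edge at row 42 at both ends (y ≈ 0.045). The rail ends are at row 51, so it is about 6 mm clear, and nothing else has been disturbed.

```bash
python3 -c "
from cell import arm
print(arm.hand_in())"
```

```text
the job is handed in; nothing more can be done
None
```

The job is handed in: I pressed the tab to its stop, the lid sprang loose, and I pushed it until it lay flat about 6 mm clear of the rails and well, with the arm withdrawn; the hand-in returned no verdict.

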